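Hold the laundry service key switch turned

TASK

Swing the dust-cap clamp on the grey key switch box over centre, all the way back off the keyhole. Take the yellow-headed key from the peg rack, push it fully home in the keyhole, wiggling it a little past the sticky pins, then turn it a quarter turn clockwise (seen from above) to the stop and hold it there: the switch springs back, so finish with the key still gripped, fully in and turned. Leave the pegs in the rack and the other things on the shelf alone.

Things in the scene. Friction and masses are not known exactly. Their poses are not given: they have to be found in the camera images.
- station: grey key switch box fixed to the shelf, 180 (x) x 110 (y) x 52 mm high; position and yaw vary. Origin: centre of its underside; z up. On top, 35 mm from the centre towards -x, a round brass lock plug, diameter 51 mm, 3 mm proud; 50 mm from the centre towards +x the clamp's bracket, 98 mm above the shelf.
- clamp (a joint): clamp arm angle (rad): 0 = closed, arm level, its rubber cap (diameter 32 mm) over the keyhole; grows as the red bar swings up and over to the box's +x side; upright 1.57, open stop 2.2. No spring: the 200 g arm falls, damped, to whichever side of upright it is left on (it balances near 1.7).
- clamp_pivot (a point): pivot of the clamp arm, 88 mm above the shelf; its axis lies along the box's y
- clamp_bar (a point): middle of the red round cross bar on the clamp arm's end, 85 mm from the pivot: diameter 10 mm, 110 mm long along the box's y; the 12 mm wide arm joins it in the middle. Closed, it is 36 mm above the box's top. Either free half can be pinched from above across the box's x, 32 mm from the middle; the bar turns between the fingers as the arm swings.
- keyway (a point): centre of the keyhole mouth on the plug's top, 55 mm above the shelf; z up. Slot 5.5 (x) x 15.5 (y) x 36 mm deep, its long sides chamfered 2 mm at the mouth; at plug 0 its axes are parallel to the box's. Two sprung sticky pins stand 2 mm into it from its narrow ends, 11 and 20 mm down; the pointed blade pushes each aside with some 5 N. The key fits either way round.
- plug (a joint): turn of the lock plug (rad), 0 = rest, grows clockwise seen from above, stop at 1.5 (the quarter turn). A spring returns it to 0: about 0.11 N m at the stop. The key has about 0.1 rad of play in the slot, so the key must be turned some 1.6 rad to press on the stop.
- key: key standing upright in any one of the rack's four slots, 45 g. Origin: blade tip (lower end); z up to the head, y along the blade's width, x its thickness. Steel blade 30 long x 14 x 4 mm, pointed; yellow head 9 mm thick: neck 20 mm wide at 30-38 mm, then 30 mm wide to 74 mm. The neck's underside is the shoulder: it rests on the rack or, home, on the plug. Grip across x, 56 mm above the tip.
- rack: white plastic peg rack fixed to the shelf, 50 (x) x 210 (y) x 40 mm high, origin at the centre of its underside. Four slots in its top 52 mm apart along its y (at -78, -26, 26, 78 mm), each 5.5 mm (x) by 15.5 mm (y), 34 mm deep. Position and yaw vary.
- peg_1: blue plastic clothes peg standing upright in a rack slot, 14 mm wide, about 24 mm thick at the top, 78 mm long, origin at its lower tip, z up. Leave it in place.
- peg_2: green plastic clothes peg standing upright in a rack slot, 14 mm wide, about 24 mm thick at the top, 78 mm long, origin at its lower tip, z up. Leave it in place.
- peg_3: red plastic clothes peg standing upright in a rack slot, 14 mm wide, about 24 mm thick at the top, 78 mm long, origin at its lower tip, z up. Leave it in place.
- spray_bottle: closed teal spray bottle, diameter 70 mm, 205 mm high, loose; origin at the centre of its underside. Leave alone.
- canister: clear acrylic canister with white lid, diameter 104 mm, 136 mm high, loose; origin at the centre of its underside. Leave alone.
- peg_box: closed wooden peg box 94 x 134 x 60 mm with a small knob to 72 mm, loose; origin at the centre of its underside. Leave alone.
- dryer_ball_center (a point): centre of an orange dryer ball, diameter 64 mm, loose in a dark wooden frame 52 mm square, 10 mm high. Leave alone.

How it is judged:
By the outcome, as a careful person would: the job done as asked, in the order asked, and still so for the second after the job is handed in, while the arm keeps its last pose, push and grip.
It also fails if it takes over 58 s, if anything falls off the work surface, if the arm or the gripper's body presses on something with over 40 N, if the wrist force passes 120 N, or if a joint passes its speed limit or range.

ROBOT

A 7-joint arm with a two-finger parallel gripper is mounted at the origin on the work surface. World frame = base frame: x ahead of the robot, y to its left, z up, the work surface at z = 0. Lengths are in m, angles in rad, forces in N, time in s.
With the tool pointing down it reaches from about 0.4 to 0.875 m from the base axis. Payload 19.3 kg.
Tool frame: the origin (TCP) lies midway between the tips of the shut fingers; the grasp point (between the pads) lies 19 mm behind it; z points along the fingers, y is the direction in which the jaws open and shut (so a half turn about z gives the same grasp; the last joint's range is limited). The gripper opens to 85 mm and grips with 20 to 120 N. Pads are 22 mm wide; open, the fingers measure 114 mm over their backs; the gripper's body (76 mm by 85 mm) begins 54 mm behind the grasp point. The pads swing forward as they close: fully open they stand 13 mm farther back than shut.
Start: joints at [1.27, 0.521, -0.036, 1.599, 0.021, 1.021, -0.113], TCP at [0.143, -0.608, 0.231] pointing down, gripper open.
Joint ranges: [-2.91, 2.91], [-0.3, 2.13], [-1.5, 1.42], [0.17, 2.43], [-1.26, 4.41], [0.16, 1.93], [-2.52, 2.52]. Speed limits (rad/s): [1.89, 1.89, 2.39, 2.39, 3.01, 3.01, 3.01].

INTERFACE

Orientations are given as [roll, pitch, yaw] about the fixed x, y, z axes, in that order (R = Rz(yaw) Ry(pitch) Rx(roll)).
In Python, from workcell import telemetry, cams, workorder gives the robot as it stands. The module is installed in compiled form; this text tells all that it offers.
- The arm moves only by the tool apply_moves, never from a script. Its argument "steps" is a list of rows, each a list of 4 numbers: the shift along the tool's x, y, z in cm, then the turn about the tool's z in rad. A call has exactly 10 rows; each row is the pose to reach, as a shift and turn from the pose commanded when the call began, along the tool's axes at that moment; what a row does not reach only later rows make up. A row lasts 1/12 s, in which the tool goes at most 41.7 mm and 7.16 degrees, less where a joint would pass 70% of its speed; a pose out of reach is approached as far as the arm can. A call with a gripper value outside its range is refused whole. "claw" is the closure, from 0 (fully open) to 1 (shut), set as the call begins (left out, the last holds). The fingers move at their own pace and stop on an object; "force" is the grip in N (left out, the last holds). Time passes only in rows, so rows that repeat a pose let the fingers close, or fill a call up. It gives the time, the measured TCP pose, the force and the opening at its end, in the units of the state.
- telemetry.observe(): the state, without advancing time (a new reading comes with each control period).
- cams.grab_frame(name): name is "scene" or "top" or "wrist"; returns a dict with "color" (420x560x3 uint8, red, green, blue), "mtx" (3x3 intrinsics, pixels), "eye" and "orientation" of the camera in the world; the wrist camera has in their place "T_tool_cam" (4x4, takes a point from camera to tool coordinates, whose origin is the TCP and whose axes are the flange's). Camera axes: x right, y down, z forward; pixel columns grow to the right and rows downward; lengths in m; the calibration is good to about 2 mm. A picture is of the moment at which its call begins: read the wrist's pose just before it. There is no depth.
- workorder.job_done(): hands the job in, once; it reports no verdict.
Trained networks look in the newest picture that a camera, given by its name, has taken for a name from the list of things; names that differ only in an ending like _2 or _b are one class to them, and where a whole thing is asked for, a point or a joint stands for the part that bears it (a point fixed in the world has none). Each returns a list of dicts, best first, with "score" (0 to 1); they miss things now and then, are a little off and sometimes report something else, mostly with a low value. They report only what shows in the picture. A call takes as long as a camera call.
- cams.find_in(camera, name): "box" ([left, top, width, height] in pixels, round what is visible of it).
- cams.pinpoint(camera, name): "uv" ([column, row] in pixels: a listed point, or the origin of a listed thing).
The state is a dict: "clock": time; "qpos": joint angles; "qd": joint speeds; "joint_efforts": joint torques, N m; "position": TCP position; "tool_rot": TCP orientation; "force": force on the tool from outside, world axes, zero at the start; "moment": the same for the moment, N m; "grip_width": finger opening in m.
Only numpy, scipy, OpenCV 4.12 (cv2) and the standard library are available. Lean on these libraries where they do the work, as an engineer would, in place of code of your own. Each camera call takes 0.05 s, during which the arm holds its last target. There are 200 camera calls.

## Working session

There is one attempt and no reset: what is moved stays moved. The work goes in short steps, Python scripts to look and compute and a tool call to move; the robot and the scene stay as the last step left them, time stands still between calls to the robot, and variables do not carry over. Pictures are saved under pics/ and viewed, about 8 in all and at most 12, crops included, and the job is handed in when it is done.

Besides the shell and the picture viewer there is one more tool, called after "Request:" as name(argument=value, ...), one argument or row to a line, values as JSON. apply_moves: Moves the arm, as the interface text tells. Its arguments: {"type":"object","properties":{"steps":{"type":"array"},"claw":{"type":"number"},"force":{"type":"number"}},"required":["steps"]}

```bash
mkdir -p pics; cat > h.py <<'E'
import numpy as np, cv2
from scipy.spatial.transform import Rotation as R
from workcell import telemetry, cams, workorder
def pose():
    s=telemetry.observe(); r=s["tool_rot"]
    r=np.array(r,float)
    M=R.from_euler('xyz',r).as_matrix() if r.size==3 else (r.reshape(3,3) if r.size==9 else R.from_quat(r).as_matrix())
    return s,np.array(s["position"]),M
def grab(name,save=None):
    s,p,M=pose(); f=cams.grab_frame(name)
    if name=="wrist":
        T=np.array(f["T_tool_cam"]); C=M@T[:3,:3]; e=p+M@T[:3,3]
    else:
        o=np.array(f["orientation"],float)
        C=o.reshape(3,3) if o.size==9 else (R.from_euler('xyz',o).as_matrix() if o.size==3 else R.from_quat(o).as_matrix())
        e=np.array(f["eye"])
    if save: cv2.imwrite("pics/"+save,cv2.cvtColor(f["color"],cv2.COLOR_RGB2BGR))
    return dict(img=f["color"],K=np.array(f["mtx"]),C=C,e=e)
def at_z(f,uv,z):
    d=f["C"]@np.linalg.inv(f["K"])@np.array([uv[0],uv[1],1.]); return f["e"]+d*(z-f["e"][2])/d[2]
def proj(f,P):
    c=f["C"].T@(np.array(P)-f["e"]); u=f["K"]@c; return u[:2]/u[2]
def tri(obs):
    A=np.zeros((3,3));b=np.zeros(3)
    for f,uv in obs:
        d=f["C"]@np.linalg.inv(f["K"])@np.array([uv[0],uv[1],1.]);d/=np.linalg.norm(d);Q=np.eye(3)-np.outer(d,d);A+=Q;b+=Q@f["e"]
    return np.linalg.solve(A,b)
E
cat > a.py <<'E'
from h import *
s,p,M=pose(); print(s)
np.set_printoptions(precision=4,suppress=True)
F={}
for n in ["scene","top"]:
    F[n]=grab(n,n+"0.png"); print(n,F[n]["e"],F[n]["C"].tolist(),F[n]["K"].tolist())
    for t in ["station","clamp_pivot","clamp_bar","keyway","key","rack","peg_1","spray_bottle","canister","peg_box","dryer_ball_center"]:
        print(n,t,[(np.round(d["uv"],1).tolist(),round(d["score"],2)) for d in cams.pinpoint(n,t)][:4])
cv2.imwrite("pics/both.png",cv2.resize(cv2.cvtColor(np.vstack([F["scene"]["img"],F["top"]["img"]]),cv2.COLOR_RGB2BGR),None,fx=.71,fy=.71))
E
python3 a.py
```

```text
{'clock': 0.0, 'qpos': array([ 1.26979887,  0.52198935, -0.03634064,  1.59998622,  0.02121745,
        1.02109936, -0.11282456]), 'qd': array([-2.11377816e-04,  1.62496861e-03, -1.32079463e-03, -7.98429018e-06,
        5.72758320e-04, -4.41355439e-04, -9.19748296e-05]), 'joint_efforts': array([-2.52465243e-04, -9.27113986e+01,  1.97951987e+00, -3.69932556e+01,
        1.76763354e-02,  8.00456037e-03, -1.13923778e-05]), 'position': array([ 0.14286423, -0.60811772,  0.23074876]), 'tool_rot': array([-3.14049936e+00,  8.62111219e-05,  2.30783187e-01]), 'force': array([-0.1126997 , -0.13154816,  0.42944179]), 'moment': array([0.00025616, 0.00827213, 0.01952564]), 'grip_width': 0.08547891060752875}
scene [ 1.2815 -1.1771  1.0962] [[0.8448458529624592, 0.33038145545188025, -0.42081299721566623], [0.534676308766347, -0.49362008999319595, 0.6859011966742027], [0.018887286097505757, -0.8044795215843635, -0.5936800230555721]] [[541.0455637784164, 0.0, 284.69696578691895], [0.0, 541.0455637784164, 212.0437755568936], [0.0, 0.0, 1.0]]
scene station [([304.3, 213.8], 0.81)]
scene clamp_pivot [([32
[... 559 characters left out ...]
37337, -0.0011386045765247044], [0.004687554850228634, -0.21981201895939165, -0.975530985233438]] [[460.9778440282784, 0.0, 282.36387580429744], [0.0, 460.9778440282784, 207.80726390219928], [0.0, 0.0, 1.0]]
top station []
top clamp_pivot [([236.4, 202.0], 0.92), ([321.8, 231.0], 0.36)]
top clamp_bar [([242.3, 226.7], 0.55), ([238.4, 204.9], 0.24)]
top keyway [([243.8, 225.6], 0.4)]
top key [([314.5, 228.4], 0.48), ([300.0, 227.0], 0.19)]
top rack [([322.8, 232.6], 0.79), ([314.4, 229.1], 0.71)]
top peg_1 [([346.0, 230.4], 0.57), ([299.1, 227.0], 0.54)]
top spray_bottle [([145.6, 207.6], 0.7)]
top canister [([425.4, 208.9], 0.68)]
top peg_box [([137.6, 269.8], 0.58)]
top dryer_ball_center []
```

View pics/top0.png

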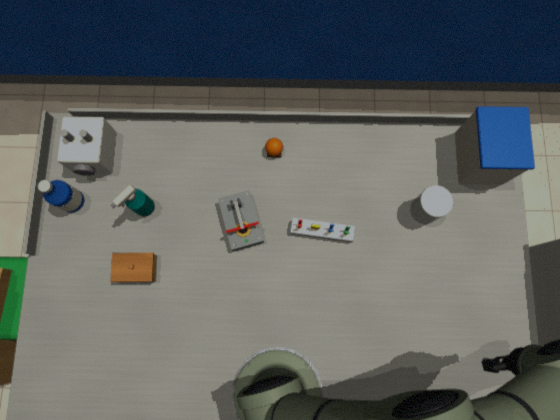

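View pics/scene0.png

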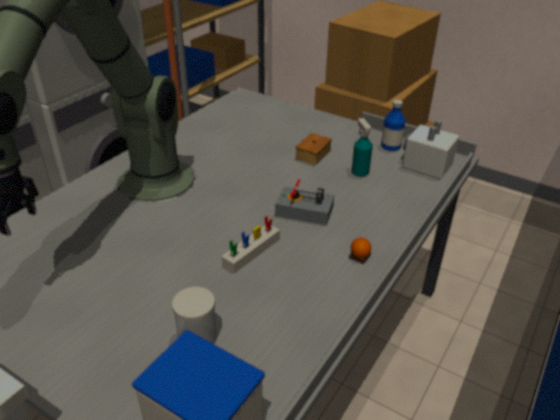

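The top view shows the box at about (241,221), with the red bar near (242,227) and the pivot at (237,203). The rack is at (322,230), with the yellow key in its second slot from the left at (315,227). The scene view agrees.

```bash
cat > b.py <<'E'
from h import *
np.set_printoptions(precision=4,suppress=True)
s,t=grab("scene"),grab("top")
o={"pivot":((321.2,192.3),(236.4,202.0),.088),"bar":((293,186.2),(242.3,226.7),.088),"keyway":((295.3,197.3),(243.8,225.6),.055),"rack":((250.7,255),(322.8,232.6),0),"spray":((360.2,175),(145.6,207.6),0)}
for k,(a,b,z) in o.items(): print(k,at_z(s,a,z),at_z(t,b,z),tri([(s,a),(t,b)]))
print("key top", at_z(t,(315,227),.08), at_z(s,(257,232),.08))
# rack ends, yellow/white segmentation
img=t["img"].astype(int); m=(img.min(2)>170)&(img.max(2)-img.min(2)<40)
m[:200]=0;m[250:]=0;m[:,:280]=0;m[:,365:]=0
ys,xs=np.nonzero(m); r=cv2.minAreaRect(np.stack([xs,ys],1).astype(np.float32)); print(r)
q=np.array([at_z(t,c,.04) for c in cv2.boxPoints(r)]);print(q, q.mean(0))
print("start", pose()[1:])
E
python3 b.py
```

```text
pivot [0.6085 0.148  0.088 ] [0.605  0.1415 0.088 ] [0.6074 0.1433 0.0894]
bar [0.5119 0.1267 0.088 ] [0.5232 0.1193 0.088 ] [0.5199 0.1172 0.0968]
keyway [0.5285 0.1164 0.055 ] [0.533  0.1173 0.055 ] [0.531  0.1159 0.0568]
rack [ 0.5366 -0.1568  0.    ] [ 0.5232 -0.1493  0.    ] [ 0.5272 -0.1485 -0.0109]
spray [0.6157 0.4475 0.    ] [0.6007 0.4635 0.    ] [ 0.6054  0.4692 -0.0156]
key top [ 0.5276 -0.1167  0.08  ] [ 0.546  -0.1348  0.08  ]
((0.0, 0.0), (0.0, 0.0), 0.0)
[[1.3786 1.06   0.04  ]
 [1.3786 1.06   0.04  ]
 [1.3786 1.06   0.04  ]
 [1.3786 1.06   0.04  ]] [1.3786 1.06   0.04  ]
start (array([ 0.1429, -0.6084,  0.2313]), array([[ 0.9735,  0.2287,  0.    ],
       [ 0.2287, -0.9735, -0.    ],
       [ 0.    ,  0.    , -1.    ]]))
```

Request:
apply_moves(
  steps=[
    [45.9,-39.3,-9,-1.5],
    [45.9,-39.3,-9,-1.5],
    [45.9,-39.3,-9,-1.5],
    [45.9,-39.3,-9,-1.5],
    [45.9,-39.3,-9,-1.5],
    [45.9,-39.3,-9,-1.5],
    [45.9,-39.3,-9,-1.5],
    [45.9,-39.3,-9,-1.5],
    [45.9,-39.3,-9,-1.5],
    [45.9,-39.3,-9,-1.5],
  ],
  claw=0,
)

```text
clock: 2.13
position: [0.3871, -0.2742, 0.2933]
tool_rot: [3.141, 0.001, 1.487]
force: [0.2, -1.0, -1.4]
grip_width: 0.0853
```

```bash
cat >> h.py <<'E'
def plan(target,yaw):
    s,p,M=pose(); y=R.from_matrix(M).as_euler('xyz')[2]
    print("at",np.round(p,4),"yaw",round(y,4),"F",np.round(s["force"],1),"w",round(s["grip_width"],4),"t",s["clock"],"-> cm",np.round(M.T@(np.array(target)-p)*100,2),"turn",round(-((yaw-y+np.pi)%(2*np.pi)-np.pi),3))
E
python3 -c "
from h import *
plan((.5,-.12,.32),1.73)
f=cams.grab_frame('wrist');print(np.round(f['T_tool_cam'],3).tolist(),f['mtx'].tolist(),pose()[0]['qpos'])"
```

```text
at [ 0.3871 -0.2742  0.2933] yaw 1.4867 F [ 0.2 -1.  -1.4] w 0.0853 t 2.1333 -> cm [16.31  9.95 -2.68] turn -0.243
[[-0.0, -0.96, -0.281, 0.071], [1.0, 0.0, -0.0, 0.001], [0.0, -0.281, 0.96, -0.143], [0.0, 0.0, 0.0, 1.0]] [[304.5268208696541, 0.0, 280.5918714011095], [0.0, 304.5268208696541, 209.4506496588531], [0.0, 0.0, 1.0]] [ 0.8771247   0.23565141 -0.4779951   1.88343296  0.12181851  1.04805926
  0.28352782]
```

```bash
python3 -c "
from h import *
plan((.52,-.02,.24),1.73)"
```

```text
at [ 0.3922 -0.2678  0.2947] yaw 1.5045 F [ 5.9 10.2  0.5] w 0.0854 t 2.1833 -> cm [25.57 11.09  5.53] turn -0.225
```

Request:
apply_moves(
  steps=[
    [24.6,11,5.5,-0.2],
    [24.6,11,5.5,-0.2],
    [24.6,11,5.5,-0.2],
    [24.6,11,5.5,-0.2],
    [24.6,11,5.5,-0.2],
    [24.6,11,5.5,-0.2],
    [24.6,11,5.5,-0.2],
    [24.6,11,5.5,-0.2],
    [24.6,11,5.5,-0.2],
    [24.6,11,5.5,-0.2],
  ],
)

```text
clock: 3.02
position: [0.5179, -0.0414, 0.2377]
tool_rot: [-3.141, 0.0, 1.68]
force: [-0.5, -0.5, 0.2]
grip_width: 0.0858
```

```bash
cat > c.py <<'E'
from h import *
import sys
np.set_printoptions(precision=4,suppress=True)
plan((.52,-.02,.24),1.73)
f=grab("wrist",sys.argv[1])
for n,z in [("station",0),("clamp_pivot",.088),("clamp_bar",.088),("keyway",.055),("key",.01),("rack",0),("peg_1",.006)]:
    for d in cams.pinpoint("wrist",n)[:3]: print(n,np.round(d["uv"],1),round(d["score"],2),at_z(f,d["uv"],z))
E
python3 c.py w1.png
```

```text
at [ 0.5179 -0.0414  0.2377] yaw 1.6803 F [-0.5 -0.5  0.2] w 0.0858 t 3.0167 -> cm [ 2.11  0.45 -0.23] turn -0.05
station [331.2  29. ] 0.96 [0.5559 0.1313 0.    ]
clamp_bar [332.6  30.7] 0.69 [0.5469 0.1064 0.088 ]
clamp_bar [307.3   9.4] 0.61 [0.5233 0.1199 0.088 ]
keyway [303.9  22.1] 0.7 [0.5229 0.1194 0.055 ]
key [281.3 241.1] 0.94 [ 0.5282 -0.1224  0.01  ]
rack [280.2 252.4] 0.87 [ 0.529 -0.143  0.   ]
peg_1 [273.2 272.4] 0.84 [ 0.5225 -0.1709  0.006 ]
peg_1 [297.2 200.7] 0.74 [ 0.5424 -0.0669  0.006 ]
peg_1 [269.5 306.8] 0.68 [ 0.5228 -0.2252  0.006 ]
```

View pics/w1.png

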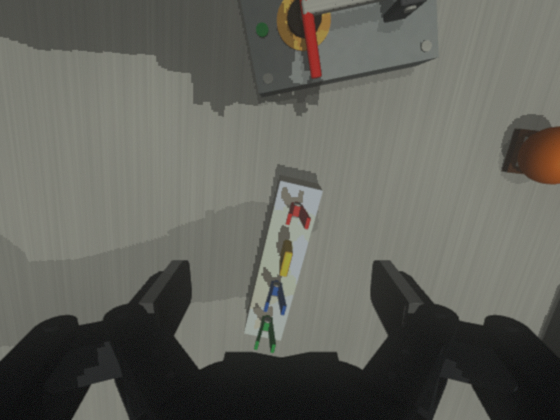

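The wrist view shows the rack from (300,185) to (265,340), with red, yellow key (287,258), blue and green from top to bottom. The box is at the top, with the plug at (303,25), the near half of the red bar running (308,15)–(316,75), and the near edge running (262,96)–(438,58).

```bash
cat > d.py <<'E'
from h import *
np.set_printoptions(precision=4,suppress=True)
f=grab("wrist")
P=[at_z(f,u,.052) for u in [(262,96),(438,58),(241,2)]]
print(P); a=P[1]-P[0]; print("yaw",np.arctan2(a[1],a[0]),"len",np.linalg.norm(a))
img=cv2.cvtColor(f["img"],cv2.COLOR_RGB2HSV)
red=((img[...,0]<6)|(img[...,0]>174))&(img[...,1]>150)&(img[...,2]>80)
red[110:]=0; ys,xs=np.nonzero(red); 
vx,vy,x0,y0=cv2.fitLine(np.stack([xs,ys],1).astype(np.float32),2,0,.01,.01).ravel()
ye=ys.max(); xe=x0+vx/vy*(ye-y0); print("bar end",xe,ye,at_z(f,(xe,ye),.09)); print("bar top row",at_z(f,(x0-vx/vy*y0,0),.09))
yel=(abs(img[...,0].astype(int)-27)<6)&(img[...,1]>120)&(img[...,2]>80); yel[:150]=0
ys,xs=np.nonzero(yel); print("yel",xs.min(),xs.max(),ys.min(),ys.max(),xs.mean(),ys.mean(),at_z(f,(xs.mean(),ys.mean()),.07))
E
python3 d.py; python3 -c "
from h import *
y=.274
plan((.523+.032*np.sin(y),.1194-.032*np.cos(y),.14),np.pi/2+y)"
```

```text
[array([0.4896, 0.0502, 0.052 ]), array([0.6584, 0.104 , 0.052 ]), array([0.4624, 0.1306, 0.052 ])]
yaw 0.30862693579254996 len 0.17710155541639103
bar end 315.69916866490644 77 [0.5378 0.0686 0.09  ]
bar top row [0.5202 0.126  0.09  ]
yel 279 291 251 275 285.0473684210526 263.0 [ 0.5327 -0.1236  0.07  ]
at [ 0.518  -0.0411  0.2378] yaw 1.6802 F [-0.6  0.3 -0.3] w 0.0854 t 3.4667 -> cm [12.74  2.77  9.78] turn -0.165
```

Request:
apply_moves(
  steps=[
    [12.9,2.7,9,-0.19],
    [12.9,2.7,9,-0.19],
    [12.9,2.7,9,-0.19],
    [12.9,2.7,9,-0.19],
    [12.9,2.7,9,-0.19],
    [12.9,2.7,9,-0.19],
    [12.9,2.7,9,-0.19],
    [12.9,2.7,9,-0.19],
    [12.9,2.7,9,-0.19],
    [12.9,2.7,9,-0.19],
  ],
)

```text
clock: 4.3
position: [0.5311, 0.0895, 0.1482]
tool_rot: [3.141, 0.0, 1.869]
force: [-0.5, -0.7, 0.4]
grip_width: 0.0855
```

```bash
python3 -c "
from h import *
plan((.532,.090,.069),1.87)
f=grab('wrist','w2.png')
for n,z in [('keyway',.055),('clamp_bar',.088),('clamp_pivot',.088)]: print(n,[(d['uv'],d['score'],at_z(f,d['uv'],z)) for d in cams.pinpoint('wrist',n)])"
```

```text
at [0.5311 0.0895 0.1482] yaw 1.8692 F [-0.5 -0.7  0.4] w 0.0855 t 4.3 -> cm [0.03 0.09 7.92] turn -0.001
keyway []
clamp_bar [([280.9, 178.2], 0.63, array([0.522207  , 0.12083145, 0.088     ]))]
clamp_pivot [([407.9, 180.2], 0.75, array([0.60486335, 0.14480776, 0.088     ]))]
```

View pics/w2.png

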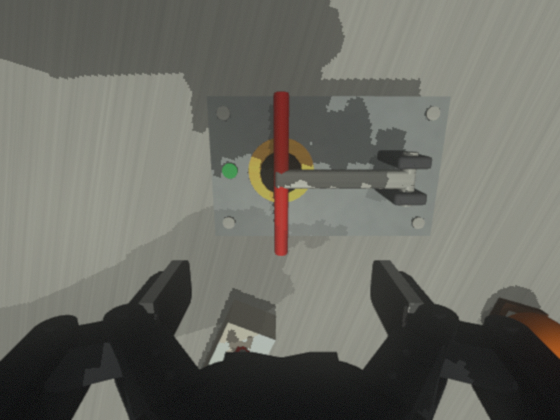

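The wrist view shows the box square to the image, so its yaw is about 0.298. The bar is vertical at column 281 (rows 93–253), centred between the fingers, and the pivot is at (408,180). I'll descend onto the near half.

Request:
apply_moves(
  steps=[
    [0,0.1,3,0],
    [0,0.1,6,0],
    [0,0.1,7.8,0],
    [0,0.1,7.8,0],
    [0,0.1,7.8,0],
    [0,0.1,7.8,0],
    [0,0.1,7.8,0],
    [0,0.1,7.8,0],
    [0,0.1,7.8,0],
    [0,0.1,7.8,0],
  ],
)

```text
clock: 5.33
position: [0.532, 0.0906, 0.0702]
tool_rot: [3.141, 0.0, 1.871]
force: [-0.7, 0.2, -0.3]
grip_width: 0.0856
```

Request:
apply_moves(
  steps=[
    [0,0,0,0],
    [0,0,0,0],
    [0,0,0,0],
    [0,0,0,0],
    [0,0,0,0],
    [0,0,0,0],
    [0,0,0,0],
    [0,0,0,0],
    [0,0,0,0],
    [0,0,0,0],
  ],
  claw=1,
  force=40,
)

```text
clock: 6.17
position: [0.5311, 0.0905, 0.0697]
tool_rot: [-3.14, 0.0, 1.871]
force: [-5.3, -1.4, 6.5]
grip_width: 0.0087
```

```bash
python3 -c "
from h import *
plan((.532,.090,.069),1.87)"
```

```text
at [0.5311 0.0905 0.0697] yaw 1.8707 F [-5.3 -1.4  6.5] w 0.0087 t 6.1667 -> cm [-0.07  0.08  0.07] turn 0.001
```

Request:
apply_moves(
  steps=[
    [0,0.04,-0.85,0],
    [0,0.17,-1.69,0],
    [0,0.38,-2.51,0],
    [0,0.67,-3.31,0],
    [0,1.04,-4.08,0],
    [0,1.48,-4.8,0],
    [0,2.0,-5.48,0],
    [0,2.58,-6.1,0],
    [0,3.22,-6.66,0],
    [0,3.91,-7.15,0],
  ],
)

```text
clock: 7.0
position: [0.5667, 0.1013, 0.1428]
tool_rot: [-3.136, 0.001, 1.871]
force: [-27.2, -8.1, 33.2]
grip_width: 0.0085
```

Request:
apply_moves(
  steps=[
    [0,0.73,-0.43,0],
    [0,1.51,-0.77,0],
    [0,2.32,-1.04,0],
    [0,3.15,-1.23,0],
    [0,3.99,-1.33,0],
    [0,4.84,-1.35,0],
    [0,5.69,-1.28,0],
    [0,6.52,-1.13,0],
    [0,7.34,-0.89,0],
    [0,8.13,-0.58,0],
  ],
)

```text
clock: 7.83
position: [0.648, 0.1264, 0.1471]
tool_rot: [3.141, 0.0, 1.871]
force: [-1.7, -2.8, 1.6]
grip_width: 0.0085
```

```bash
python3 -c "
from h import *
plan((.606+.034,.145+.010,.14),1.87)"
```

```text
at [0.648  0.1264 0.1471] yaw 1.8705 F [-1.7 -2.8  1.6] w 0.0085 t 7.8333 -> cm [2.96 0.08 0.71] turn 0.001
```

Request:
apply_moves(
  steps=[
    [0,0.4,0.2,0],
    [0,0.8,0.4,0],
    [0,1.0,0.55,0],
    [0,1.0,0.55,0],
    [0,1.0,0.55,0],
    [0,1.0,0.55,0],
    [0,1.0,0.55,0],
    [0,1.0,0.55,0],
    [0,1.0,0.55,0],
    [0,1.0,0.55,0],
  ],
)

```text
clock: 8.67
position: [0.6563, 0.129, 0.1416]
tool_rot: [3.142, 0.0, 1.871]
force: [2.1, -5.2, 2.9]
grip_width: 0.0088
```

Request:
apply_moves(
  steps=[
    [0,0,0,0],
    [0,0,0,0],
    [0,0,0,0],
    [0,0,0,0],
    [0,0,0,0],
    [0,0,0,0],
    [0,0,-3,0],
    [0,0,-6,0],
    [0,0,-9,0],
    [0,0,-10,0],
  ],
  claw=0,
)

```text
clock: 9.5
position: [0.6574, 0.13, 0.2459]
tool_rot: [3.137, -0.0, 1.871]
force: [-0.6, -0.1, 0.0]
grip_width: 0.0854
```

```bash
python3 -c "
from h import *
plan((.5315,-.13,.20),np.pi/2-.123)"
```

```text
at [0.6574 0.13   0.2459] yaw 1.8708 F [-0.6 -0.1  0. ] w 0.0854 t 9.5 -> cm [-21.11 -19.73   4.5 ] turn 0.423
```

Request:
apply_moves(
  steps=[
    [-1.4,-4,0,0],
    [-2.9,-8,2,0],
    [-2.9,-12,4,0],
    [-2.9,-14.5,5,0],
    [-2.9,-14.5,5,0],
    [-2.9,-14.5,5,0],
    [-2.9,-14.5,5,0],
    [-2.9,-14.5,5,0],
    [-2.9,-14.5,5,0],
    [-2.9,-14.5,5,0],
  ],
)

```text
clock: 10.33
position: [0.5269, 0.0592, 0.1916]
tool_rot: [3.141, -0.0, 1.871]
force: [-0.3, 0.3, -0.3]
grip_width: 0.0855
```

```bash
python3 -c "
from h import *
plan((.5315,-.13,.20),np.pi/2-.123)
f=grab('wrist','w3.png')
for n,z in [('keyway',.055),('clamp_bar',.15),('clamp_pivot',.088),('station',0)]: print(n,[(d['uv'],d['score'],at_z(f,d['uv'],z)) for d in cams.pinpoint('wrist',n)])"
```

```text
at [0.5269 0.0592 0.1916] yaw 1.8712 F [-0.3  0.3 -0.3] w 0.0855 t 10.3333 -> cm [-18.2   -5.15  -0.85] turn 0.423
keyway [([294.4, 132.6], 0.84, array([0.52142984, 0.11999022, 0.055     ]))]
clamp_bar [([542.2, 134.3], 0.6, array([0.65635679, 0.16446849, 0.15      ]))]
clamp_pivot [([403.8, 135.7], 0.84, array([0.60284853, 0.14401063, 0.088     ]))]
station [([325.2, 130.2], 0.76, array([0.55491782, 0.13080997, 0.        ]))]
```

View pics/w3.png

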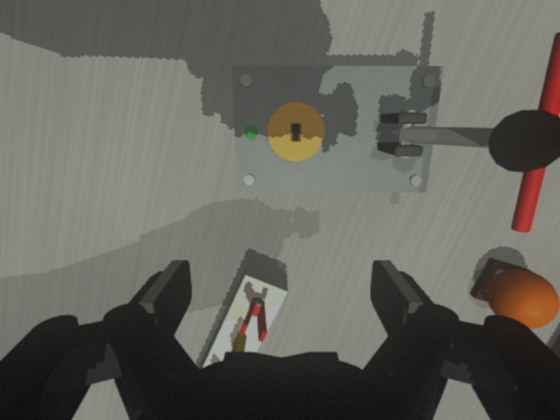

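The clamp is fully open, with its cap out at the right (525,140) and the bar past the bracket. The keyhole is exposed at (295,132), slot long side along the box's y. The plug is at rest. Next is the key.

Request:
apply_moves(
  steps=[
    [-4,-1.2,0.5,0.1],
    [-8,-2.4,1,0.2],
    [-12,-3.6,1.5,0.3],
    [-16,-4.8,2,0.42],
    [-17.3,-5.1,2,0.42],
    [-17.3,-5.1,2,0.42],
    [-17.3,-5.1,2,0.42],
    [-17.3,-5.1,2,0.42],
    [-17.3,-5.1,2,0.42],
    [-17.3,-5.1,2,0.42],
  ],
)

```text
clock: 11.42
position: [0.5289, -0.1206, 0.1716]
tool_rot: [3.141, -0.0, 1.453]
force: [-0.1, 0.8, 0.6]
grip_width: 0.0856
```

```bash
cat > e.py <<'E'
from h import *
np.set_printoptions(precision=4,suppress=True)
f=grab('wrist','w4.png')
for n,z in [('key',.01),('rack',0),('peg_1',.006)]: print(n,[(d['uv'],d['score'],at_z(f,d['uv'],z)) for d in cams.pinpoint('wrist',n)])
img=cv2.cvtColor(f["img"],cv2.COLOR_RGB2HSV)
yel=(abs(img[...,0].astype(int)-27)<7)&(img[...,1]>110)&(img[...,2]>60)
n,l,st,c=cv2.connectedComponentsWithStats(yel.astype(np.uint8)); 
for i in range(1,n):
  if st[i,4]>40: 
    ys,xs=np.nonzero(l==i); r=cv2.minAreaRect(np.stack([xs,ys],1).astype(np.float32)); print(st[i],c[i],r,at_z(f,c[i],.084))
plan((.53,-.121,.047),np.pi/2-.123)
E
python3 e.py
```

```text
key [([281.8, 189.7], 0.97, array([ 0.5312, -0.1185,  0.01  ]))]
rack [([282.9, 211.7], 0.95, array([ 0.5294, -0.145 ,  0.    ])), ([283.0, 235.7], 0.49, array([ 0.5263, -0.1725,  0.    ]))]
peg_1 [([283.5, 279.4], 0.87, array([ 0.5209, -0.2229,  0.006 ])), ([286.1, 138.7], 0.75, array([ 0.5414, -0.0686,  0.006 ]))]
[278 190  11  37 377] [283.2467 207.7294] ((283.0, 208.0), (36.0, 10.0), 90.0) [ 0.5324 -0.1166  0.084 ]
at [ 0.5288 -0.1212  0.1715] yaw 1.4515 F [-0.9  0.4  0.2] w 0.0852 t 11.6167 -> cm [ 0.04  0.12 12.45] turn 0.004
```

View pics/w4.png

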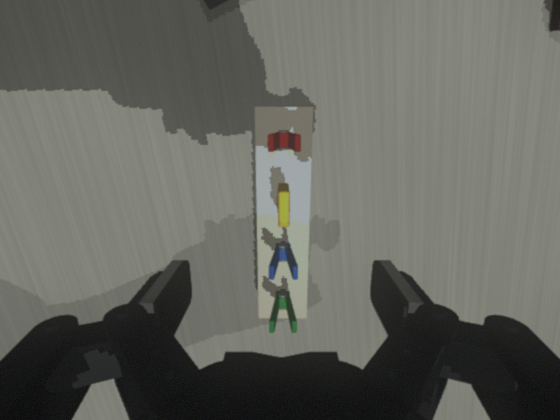

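The rack is square to the image, with the key's top face at rows 190–227 near column 283, between red at (285,140) and blue at (284,262). The key is at about (0.532, −0.118).

Request:
apply_moves(
  steps=[
    [0.3,0.27,3.5,0],
    [0.3,0.27,7,0],
    [0.3,0.27,10,0],
    [0.3,0.27,12,0],
    [0.3,0.27,12.4,0],
    [0.3,0.27,12.4,0],
    [0.3,0.27,12.4,0],
    [0.3,0.27,12.4,0],
    [0.3,0.27,12.4,0],
    [0.3,0.27,12.4,0],
  ],
)

```text
clock: 12.45
position: [0.5323, -0.1192, 0.0485]
tool_rot: [3.14, 0.0, 1.45]
force: [-0.1, 0.4, -0.8]
grip_width: 0.0854
```

Request:
apply_moves(
  steps=[
    [0,0,0,0],
    [0,0,0,0],
    [0,0,0,0],
    [0,0,0,0],
    [0,0,0,0],
    [0,0,0,0],
    [0,0,0,0],
    [0,0,0,0],
    [0,0,0,0],
    [0,0,0,0],
  ],
  claw=1,
  force=70,
)

```text
clock: 13.28
position: [0.5319, -0.119, 0.0476]
tool_rot: [3.141, -0.0, 1.451]
force: [0.7, -0.6, 4.1]
grip_width: 0.0083
```

```bash
python3 -c "
from h import *
plan((.5315,-.118,.047),np.pi/2-.123)"
```

```text
at [ 0.5319 -0.119   0.0476] yaw 1.4507 F [ 0.7 -0.6  4.1] w 0.0083 t 13.2833 -> cm [ 0.1  -0.05  0.06] turn 0.003
```

Request:
apply_moves(
  steps=[
    [0,0,-1,0],
    [0,0,-2,0],
    [0,0,-3,0],
    [0,0,-4.5,0],
    [0,0,-6.5,0],
    [0,0,-9,0],
    [0,0,-11,0],
    [0,0,-11,0],
    [0,0,-11,0],
    [0,0,-11,0],
  ],
)

```text
clock: 14.12
position: [0.5315, -0.1191, 0.1576]
tool_rot: [3.142, 0.0, 1.451]
force: [0.3, 0.0, -1.9]
grip_width: 0.0085
```

```bash
python3 -c "
from h import *
y=.298; k=np.array([.5218,.1197]); xt=np.array([np.cos(y+np.pi/2),np.sin(y+np.pi/2)])
plan((*(k-xt*.06),.16),np.pi/2+y)
plan((*k,.12),np.pi/2+y)
f=grab('wrist','w5.png')
print([(d['uv'],d['score']) for d in cams.pinpoint('wrist','key')],cams.find_in('wrist','key'))
s,p,M=pose();print(proj(f,p+M@[0,0,.0376]))
cv2.imwrite('pics/w5c.png',cv2.cvtColor(cv2.resize(f['img'][150:400,150:410],None,fx=2,fy=2),cv2.COLOR_RGB2BGR))"
```

```text
at [ 0.5315 -0.1191  0.1576] yaw 1.4506 F [ 0.3  0.  -1.9] w 0.0085 t 14.1167 -> cm [18.11 -1.39 -0.24] turn -0.418
at [ 0.5315 -0.1191  0.1576] yaw 1.4506 F [ 0.3  0.  -1.9] w 0.0085 t 14.1167 -> cm [23.6  -3.83  3.76] turn -0.418
[([276.8, 232.7], 0.66)] [{'box': [266.2, 227.8, 25.7, 104.6], 'score': 0.65}]
[278.82912565 235.21607975]
```

View pics/w5c.png

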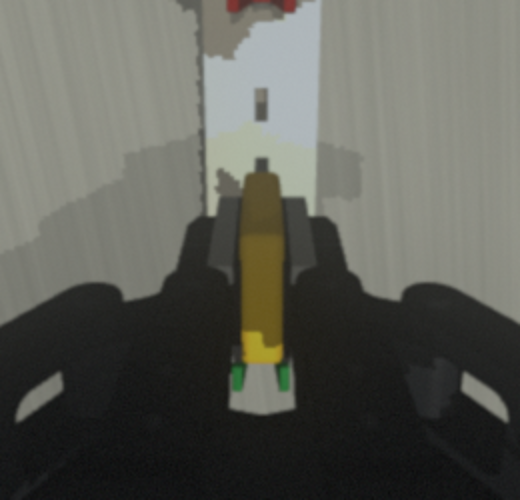

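The key is held centred between the pads. The slot row and the blade tip both sit near column 281. I'll move to just above and beside the keyhole.

Request:
apply_moves(
  steps=[
    [4,-0.5,0,-0.1],
    [8,-1,0,-0.2],
    [12,-1.6,0,-0.3],
    [16,-2.1,0,-0.4],
    [19,-2.5,1,-0.418],
    [21.3,-2.8,3,-0.418],
    [21.3,-2.8,4.5,-0.418],
    [21.3,-2.8,5.2,-0.418],
    [21.3,-2.8,5.2,-0.418],
    [21.3,-2.8,5.2,-0.418],
  ],
)

```text
clock: 15.1
position: [0.5294, 0.095, 0.1054]
tool_rot: [-3.141, 0.0, 1.868]
force: [0.9, -0.3, -0.3]
grip_width: 0.0079
```

```bash
cat > g.py <<'E'
from h import *
import sys
y=.298; k=np.array([.5218,.1197])
plan((*k,.095),np.pi/2+y)
f=grab('wrist',sys.argv[1]+'.png')
for n in ['keyway','key']: print(n,[(d['uv'],d['score'],at_z(f,d['uv'],.055)) for d in cams.pinpoint('wrist',n)])
s,p,M=pose();print('tip',proj(f,p+M@[0,0,.0376]),'keyway pred',proj(f,(*k,.055)))
cv2.imwrite('pics/'+sys.argv[1]+'c.png',cv2.cvtColor(cv2.resize(f['img'][100:300,180:380],None,fx=3,fy=3,interpolation=cv2.INTER_CUBIC),cv2.COLOR_RGB2BGR))
E
python3 g.py w6
```

```text
at [0.5294 0.095  0.1054] yaw 1.8678 F [ 0.9 -0.3 -0.3] w 0.0079 t 15.1 -> cm [ 2.59 -0.    1.04] turn -0.001
keyway [([282.5, 192.2], 0.69, array([0.52360569, 0.11958379, 0.055     ]))]
key [([276.2, 236.4], 0.72, array([0.52858021, 0.08886329, 0.055     ]))]
tip [280.90217275 236.11039625] keyway pred [279.9033923  191.24145668]
```

View pics/w6c.png

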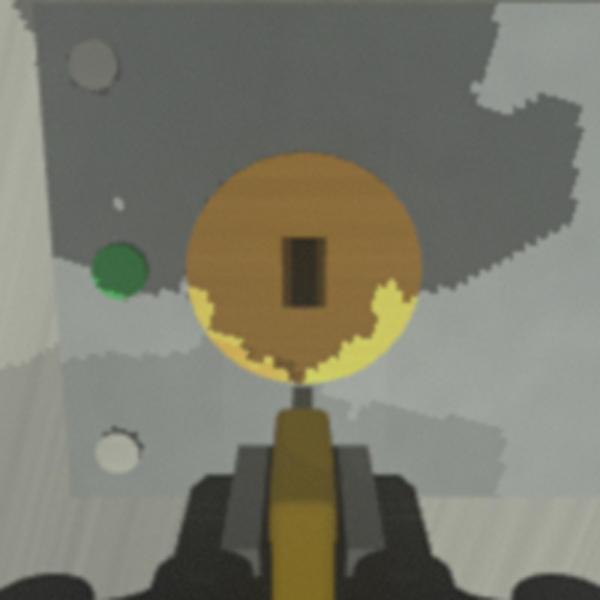

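```bash
python3 -c "
from h import *
f=grab('wrist');s,p,M=pose()
for x,z in [(.015,-.0364),(.015,0),(.010,.0076),(.007,.0076),(.007,.03),(0,.0376),(.004,.0376)]: print(x,z,proj(f,p+M@[x,0,z]))"
```

```text
0.015 -0.0364 [279.30497679 268.36047362]
0.015 0 [279.62903097 234.56920235]
0.01 0.0076 [279.68826843 238.23188674]
0.007 0.0076 [279.69382693 243.4745149 ]
0.007 0.03 [279.8142208  229.09147525]
0 0.0376 [279.85819703 235.36771359]
0.004 0.0376 [279.85292155 229.43831587]
```

The slot centre is at (281.3,190.7) and the blade at column 281, so they line up laterally. The slot is 2.6 cm ahead along tool x.

Request:
apply_moves(
  steps=[
    [1,0,0,0],
    [2,0,0,0],
    [2.6,0,0.3,0],
    [2.6,0,0.6,0],
    [2.6,0,0.9,0],
    [2.6,0,1.2,0],
    [2.6,0,1.4,0],
    [2.6,0,1.6,0],
    [2.6,0,1.7,0],
    [2.6,0,1.7,0],
  ],
)

```text
clock: 16.13
position: [0.5218, 0.1205, 0.0882]
tool_rot: [-3.141, -0.0, 1.869]
force: [0.8, -0.5, -0.7]
grip_width: 0.008
```

```bash
python3 -c "
from h import *
plan((.5218,.1197,.0626),np.pi/2+.298); s,p,M=pose(); print(M.T@s['force'],s['moment'])"
```

```text
at [0.5218 0.1205 0.0882] yaw 1.8685 F [ 0.8 -0.5 -0.7] w 0.008 t 16.1333 -> cm [-0.08 -0.02  2.56] turn -0.0
[-0.69263457  0.66992565  0.73270502] [ 0.01615735 -0.00246309  0.01537271]
```

The tip is about 4 mm down with no contact force. I'll push past the pins with a small wiggle.

Request:
apply_moves(
  steps=[
    [0,0,0.2,0],
    [0,0,0.4,0.03],
    [0,0,0.6,-0.03],
    [0,0,0.75,0.03],
    [0,0,0.9,-0.03],
    [0,0,1.05,0.03],
    [0,0,1.2,-0.03],
    [0,0,1.2,0.03],
    [0,0,1.2,0],
    [0,0,1.2,0],
  ],
)

```text
clock: 16.97
position: [0.522, 0.1203, 0.0766]
tool_rot: [3.141, 0.001, 1.872]
force: [0.6, -3.4, 0.9]
grip_width: 0.0085
```

```bash
python3 -c "
from h import *
plan((.5218,.1197,.0626),np.pi/2+.298); s,p,M=pose(); print(M.T@s['force'],s['moment'])"
```

```text
at [0.522  0.1203 0.0766] yaw 1.8722 F [ 0.6 -3.4  0.9] w 0.0085 t 16.9667 -> cm [-0.05 -0.04  1.4 ] turn 0.003
[-3.4276879  -0.42119347 -0.8630925 ] [-0.69536588 -0.25524933  0.0105291 ]
```

Request:
apply_moves(
  steps=[
    [-0.03,0,0.2,0.03],
    [-0.03,0,0.4,-0.03],
    [-0.03,0,0.55,0.03],
    [-0.03,0,0.7,-0.03],
    [-0.03,0,0.85,0.03],
    [-0.03,0,1.0,-0.03],
    [-0.03,0,1.15,0.03],
    [-0.03,0,1.3,-0.03],
    [-0.03,0,1.4,0],
    [-0.03,0,1.5,0],
  ],
)

```text
clock: 17.8
position: [0.5222, 0.1207, 0.062]
tool_rot: [3.141, -0.0, 1.869]
force: [-6.1, -3.0, 29.0]
grip_width: 0.008
```

```bash
python3 -c "
from h import *
plan((.5218,.1197,.0626),np.pi/2+.298); s,p,M=pose(); print(M.T@s['force'],s['moment'],s['qpos'])"
```

```text
at [0.5222 0.1207 0.062 ] yaw 1.869 F [-6.1 -3.  29. ] w 0.008 t 17.8 -> cm [-0.08 -0.07 -0.06] turn 0.0
[ -1.12187792  -6.66471111 -28.97271477] [-0.50044482  1.43236912  0.06282688] [ 0.03387135  0.6753188  -0.51254896  1.94047409  0.52419726  0.65914771
 -0.51018895]
```

Request:
apply_moves(
  steps=[
    [0,-0.03,0,0.04],
    [0,-0.03,0,-0.04],
    [0,-0.03,0,0.04],
    [0,-0.03,0,-0.04],
    [0,-0.03,0,0.04],
    [0,-0.03,0,-0.04],
    [0,-0.03,0,0],
    [0,-0.03,0,0],
    [0,-0.03,0,0],
    [0,-0.03,0,0],
  ],
  force=100,
)

```text
clock: 18.63
position: [0.5221, 0.1206, 0.0623]
tool_rot: [3.14, 0.0, 1.87]
force: [-1.5, -1.9, 14.5]
grip_width: 0.0082
```

```bash
python3 g.py w7; python3 -c "
from h import *
s,p,M=pose(); print(M.T@s['force'],s['moment'])"
```

```text
at [0.5221 0.1206 0.0623] yaw 1.8704 F [-1.5 -1.9 14.5] w 0.0082 t 18.6333 -> cm [-0.08 -0.06 -3.27] turn 0.002
keyway [([277.5, 256.8], 0.74, array([0.52116031, 0.11979161, 0.055     ]))]
key [([277.5, 237.7], 0.84, array([0.51793079, 0.13035503, 0.055     ]))]
tip [279.89460251 235.50945857] keyway pred [278.58284856 257.26801014]
[ -1.10388969  -2.38585881 -14.46387121] [-0.29928571  0.46362334  0.0438693 ]
```

View pics/w7c.png

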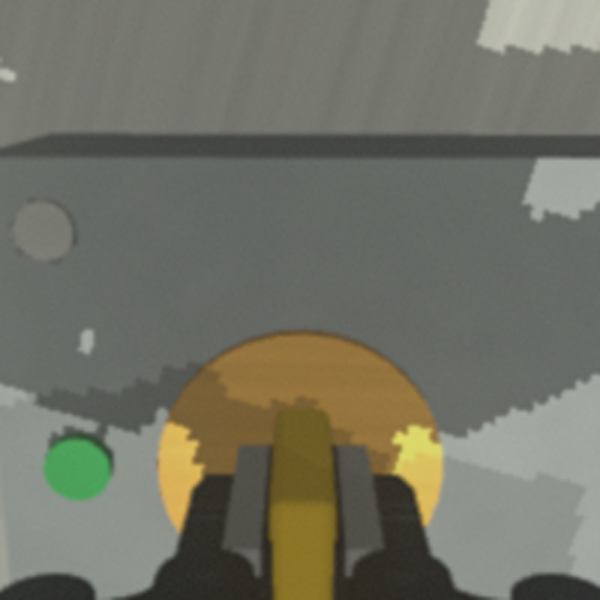

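The key's position in the pads hasn't changed, so it hasn't slipped. The shoulder is on the plug, with TCP z at 0.0623 against 0.0626 expected. Now I'll turn it.

Request:
apply_moves(
  steps=[
    [0,0,0,0.08],
    [0,0,0,0.16],
    [0,0,0,0.25],
    [0,0,0,0.34],
    [0,0,0,0.43],
    [0,0,0,0.52],
    [0,0,0,0.61],
    [0,0,0,0.7],
    [0,0,0,0.78],
    [0,0,0,0.82],
  ],
)

```text
clock: 19.62
position: [0.5213, 0.1205, 0.0622]
tool_rot: [-3.142, 0.0, 1.046]
force: [-7.1, -1.4, 19.5]
grip_width: 0.0082
```

```bash
python3 -c "
from h import *
plan((.5221,.1206,.0623),np.pi/2+.298-1.6); s,p,M=pose(); print(M.T@s['force'],s['moment'],s['qpos'])"
```

```text
at [0.5213 0.1205 0.0622] yaw 1.0459 F [-7.1 -1.4 19.5] w 0.0082 t 19.6167 -> cm [ 0.05  0.06 -0.01] turn 0.777
[ -4.78459741  -5.4792907  -19.4998269 ] [-0.35842649  1.65707098  0.10132042] [-0.11787498  0.64120172 -0.30098788  1.9499833   0.32134028  0.5966633
 -1.15534037]
```

Request:
apply_moves(
  steps=[
    [0,0,0,0.08],
    [0,0,0,0.17],
    [0,0,0,0.26],
    [0,0,0,0.35],
    [0,0,0,0.44],
    [0,0,0,0.53],
    [0,0,0,0.62],
    [0,0,0,0.71],
    [0,0,0,0.78],
    [0,0,0,0.83],
  ],
)

```text
clock: 20.45
position: [0.5207, 0.1214, 0.0622]
tool_rot: [-3.141, 0.001, 0.218]
force: [-11.9, 4.4, 23.1]
grip_width: 0.0078
```

```bash
python3 g.py w8; python3 -c "
from h import *
s,p,M=pose(); print(M.T@s['force'],s['moment'],s['tool_rot'],s['qpos'])"
```

```text
at [0.5207 0.1214 0.0622] yaw 0.2176 F [-11.9   4.4  23.1] w 0.0078 t 20.45 -> cm [ 0.07  0.19 -3.28] turn -1.651
keyway [([278.8, 253.9], 0.76, array([0.52363953, 0.12189031, 0.055     ]))]
key [([276.0, 234.7], 0.61, array([0.53410339, 0.12569867, 0.055     ]))]
tip [278.73974611 238.11316196] keyway pred [282.03096016 257.75769724]
[-10.50519342  -4.40638882 -22.87490233] [0.71466483 2.67693969 0.15579883] [-3.14064950e+00  1.12644746e-03  2.21105090e-01] [-0.27836578  0.62846526 -0.08329775  1.95892103  0.09037301  0.55869519
 -1.77223215]
```

View pics/w8.png

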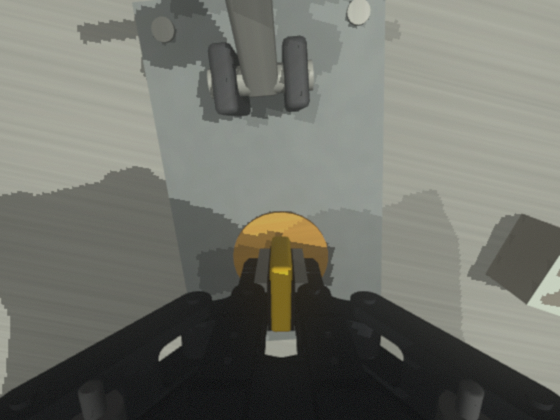

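Request:
apply_moves(
  steps=[
    [-0.03,-0.02,0,0.02],
    [-0.05,-0.02,0,0.04],
    [-0.05,-0.02,0,0.05],
    [-0.05,-0.02,0,0.05],
    [-0.05,-0.02,0,0.05],
    [-0.05,-0.02,0,0.05],
    [-0.05,-0.02,0,0.05],
    [-0.05,-0.02,0,0.05],
    [-0.05,-0.02,0,0.05],
    [-0.05,-0.02,0,0.05],
  ],
)

```text
clock: 21.43
position: [0.5205, 0.1215, 0.0622]
tool_rot: [-3.14, 0.0, 0.172]
force: [-8.6, 2.6, 21.0]
grip_width: 0.0076
```

```bash
python3 -c "
from h import *
s,p,M=pose(); print(p,M.T@s['force'],s['moment'],s['tool_rot'],s['grip_width'])
grab('top','t9.png'); i=cv2.imread('pics/t9.png')[120:290,60:400]; cv2.imwrite('pics/t9c.png',cv2.resize(i,None,fx=2.3,fy=2.3))"
```

```text
[0.52050952 0.1215189  0.06218024] [ -8.02526194  -4.0372111  -20.99470093] [0.75327304 2.17931929 0.43441766] [-3.14046323e+00  4.42735705e-04  1.71761035e-01] 0.007625953505851179
```

View pics/t9c.png

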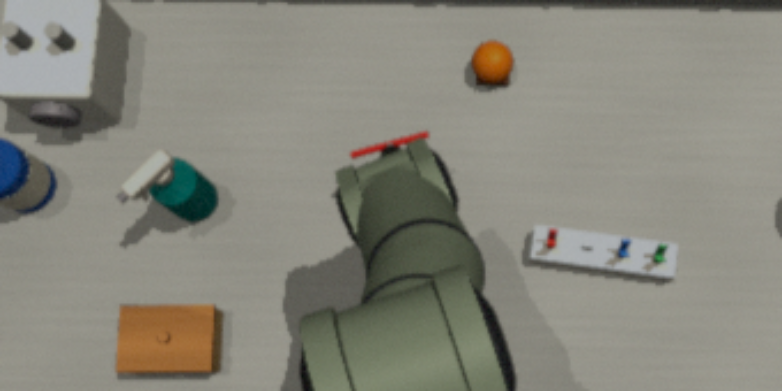

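Over the last 0.05 rad the torque rose from 0.16 to 0.43 N m, so the plug is on its stop. The key is still seated and nothing else has moved. I'm handing it in.

```bash
python3 -c "
from h import *
print(workorder.job_done())"
```

```text
the job is handed in; nothing more can be done
None
```

The key is fully in the lock, turned clockwise to the stop and still gripped at 100 N. I handed the job in at about 21.5 s of the 58 s allowed.

1. **Clamp:** I pinched the near half of the red bar and swung it over centre to about 2.1 rad. Once released it stayed back: the wrist picture showed the keyhole clear, and the last top picture still shows the bar beyond the bracket.
2. **Key:** I lifted it from the rack's second slot and wiggled it past both pins. TCP height is 62.2 mm against about 62.6 mm expected for fully home, with about 21 N holding the shoulder on the plug. The key showed no slip in the pads in the picture taken once it was home.
3. **Turn:** The tool turned about 1.70 rad. The torque jumped from 0.16 to 0.43 N m over the last 0.05 rad, which shows the plug is on its stop.
4. **Other things:** In the last top picture the three pegs, spray bottle, peg box and ball are where they were. The canister was mostly outside that crop, so I did not check it.

No check failed. The wrist camera read about 1 mm off sideways, but the blade and slot were off by the same amount, so it didn't affect the fit. The turned plug itself can't be seen under the gripper, so the stop is judged from the torque and the tool angle.

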